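# Lengthen a telescopic shelf bar by one hole

## Task

The two telescopic shelf bars on the bench must be the same length. Take the shorter one, press its spring pin flush, draw its sleeve out past the pin to the next hole and no further, stop as soon as the pin springs out, then prove the lock by pushing the sleeve back against the pin with about 12 N for a moment, and let go. Never force the sleeve against a pin with more than 20 N, and leave the longer bar and everything else on the bench alone.

Things in the scene. Friction and masses are not known exactly. Their poses are not given: they have to be found in the camera images.
- bar_a: The shorter bar. A telescopic shelf bar lying level on a fixed jig: dark base plate 340 x 90 x 12, grey clamp block 50 x 66, 108 high, at its x = -163 to -113, steel inner tube, blue outer sleeve; a black rest, 30 wide, 56 high, at x = 55 to 75 under the sleeve. Origin: base plate's underside, centre. x runs along the tube, the way the sleeve is drawn out; z up. Tube axis 75 high.
- middle_a (a point): Centre of the blue square sleeve on bar_a, axes as bar_a: 36 x 36 outside, walls 2, 170 long along x, steel end plate 50 x 50 x 8 at its +x end. It travels with the sleeve; bar x = 0 when the joint reads 0. The +y wall has three 14 mm holes at mid height, at 20, -20 and -60 along x from this point.
- sleeve_a (a joint): How far bar_a's sleeve is drawn out, m: 0 = shortest, pin in the outermost hole; 0.040 = middle hole; 0.080 = last hole. Play 1 mm either way at a hole. Friction 2 to 4 N between holes. Where the next hole meets the pin, the pin springs out by itself, a dead stop to the pull, unless something covers that hole.
- pin_a (a joint): How far bar_a's spring pin is pushed in, m: 0 = fully out, 0.006 = flush with the sleeve's outside, 0.008 = beneath the wall. Spring 2 N when out, 4 N flush. Held flush, a pull of 8 to 15 N on the sleeve makes the hole's edge ride over the pin's round end and push it beneath the wall; less than half pressed, it locks.
- tip_a (a point): Tip of bar_a's red spring pin, 12 mm thick with a half-ball end, set in the inner tube at bar x = 20, 75 high; it does not travel with the sleeve. It points to bar +y and stands 6 proud of the sleeve's side when out (24 from the tube's axis), and goes in along -y. The sleeve's other side is plain, 42 from the tip.
- bar_b: The longer bar, already set at its middle hole. A telescopic shelf bar lying level on a fixed jig: dark base plate 340 x 90 x 12, grey clamp block 50 x 66, 108 high, at its x = -163 to -113, steel inner tube, blue outer sleeve; a black rest, 30 wide, 56 high, at x = 55 to 75 under the sleeve. Origin: base plate's underside, centre. x runs along the tube, the way the sleeve is drawn out; z up. Tube axis 75 high.
- middle_b (a point): Centre of the blue square sleeve on bar_b, axes as bar_b: 36 x 36 outside, walls 2, 170 long along x, steel end plate 50 x 50 x 8 at its +x end. It travels with the sleeve; bar x = 0 when the joint reads 0. The +y wall has three 14 mm holes at mid height, at 20, -20 and -60 along x from this point.
- sleeve_b (a joint): How far bar_b's sleeve is drawn out, m: 0 = shortest, pin in the outermost hole; 0.040 = middle hole; 0.080 = last hole. Play 1 mm either way at a hole. Friction 2 to 4 N between holes. Where the next hole meets the pin, the pin springs out by itself, a dead stop to the pull, unless something covers that hole.
- pin_b (a joint): How far bar_b's spring pin is pushed in, m: 0 = fully out, 0.006 = flush with the sleeve's outside, 0.008 = beneath the wall. Spring 2 N when out, 4 N flush. Held flush, a pull of 8 to 15 N on the sleeve makes the hole's edge ride over the pin's round end and push it beneath the wall; less than half pressed, it locks.
- tip_b (a point): Tip of bar_b's red spring pin, 12 mm thick with a half-ball end, set in the inner tube at bar x = 20, 75 high; it does not travel with the sleeve. It points to bar +y and stands 6 proud of the sleeve's side when out (24 from the tube's axis), and goes in along -y. The sleeve's other side is plain, 42 from the tip.
- caster: Small swivel caster, rubber wheel up, plate 60 x 50, 62 high. Loose bystander. Origin: underside, on the table.
- latch: Draw latch, steel, 60 x 30, 16 high. Loose bystander. Origin: underside, on the table.
- screwdriver: Red-handled screwdriver. Loose bystander. Origin: underside, on the table.
- wrench: Steel wrench. Loose bystander. Origin: underside, on the table.
- screw_jar: Jar, 60 across, 75 high. Loose bystander. Origin: underside, on the table.
- bracket: Grey angle bracket, 100 x 40, 54 high. Loose bystander. Origin: underside, on the table.
- tape_measure: Yellow tape measure, 80 x 40, 65 high. Loose bystander. Origin: underside, on the table.

How it is judged:
On the way, in this order (a step that is already met when the one before it is completed fails the run):
1. the shorter bar's pin is pressed in at least 4 mm while its sleeve is still at the first hole (value of joint pin_a above 0.004 m and value of joint sleeve_a below 0.01 m), for 0.04 s.
2. its sleeve is at the middle hole with the pin sprung out through it (value of joint sleeve_a between 0.0375 and 0.0425 m and value of joint pin_a below 0.0015 m), for 0.2 s.
3. the sleeve is pushed back against the sprung-out pin, which takes more than 6 N (all of step 2 and value of joint sleeve_a below 0.0396 m and contact force between pin_a and sleeve_a above 6 N), for 0.2 s.
At the end, for the whole second after the job is handed in: Both sleeves stand at their middle hole (drawn out 40 mm, within 2.5 mm) with the pins sprung out (within 1.5 mm of fully out), at rest (all of step 2 and value of joint sleeve_b between 0.0375 and 0.0425 m and value of joint pin_b below 0.0015 m and linear speed of sleeve_a below 0.005 m/s); the robot touches nothing.
It fails at once if the shorter bar's sleeve runs past the middle hole by more than 7 mm (value of joint sleeve_a above 0.047 m).
It fails at once if a sleeve is forced against its pin with more than 20 N (contact force between pin_a and sleeve_a above 20 N or contact force between pin_b and sleeve_b above 20 N).
It fails at once if the longer bar is disturbed: its sleeve shifted over 4 mm or its pin pressed over 3 mm (value of joint sleeve_b below 0.036 m or value of joint sleeve_b above 0.044 m or value of joint pin_b above 0.003 m).
It fails at once if a loose bystander is moved by more than 20 mm (distance of any of caster, latch, screwdriver, wrench, screw_jar, bracket, tape_measure from where it was at the start of the episode above 0.02 m).
It also fails if it takes over 45 s, if anything falls off the work surface, if the arm or the gripper's body presses on something with over 40 N, if the wrist force passes 120 N, or if a joint passes its speed limit or range.

## Robot

A 7-joint arm with a two-finger parallel gripper is mounted at the origin on the work surface. World frame = base frame: x ahead of the robot, y to its left, z up, the work surface at z = 0. Lengths are in m, angles in rad, forces in N, time in s.
With the tool pointing down it reaches from about 0.425 to 0.95 m from the base axis. Payload 4.7 kg.
Tool frame: the origin (TCP) lies at the very end of the fingers, on their centre line; the grasp point (between the pads) lies arm.grip_depth behind it (arm.grip_depth is the distance from the TCP to the grasp point, in m); z points along the fingers, y is the direction in which the jaws open and shut (so a half turn about z gives the same grasp; the last joint's range is limited). The gripper opens to 85 mm and grips with 20 to 120 N. Pads are 22 mm wide; open, the fingers measure 114 mm over their backs; the gripper's body (76 mm by 85 mm) begins 54 mm behind the grasp point. The pads swing forward as they close: fully open they stand 13 mm farther back than shut.
Start: joints at [-1.242, 0.469, -0.049, 1.532, 0.024, 1.141, -0.082], TCP at [0.236, 0.632, 0.231] pointing down, gripper open.
Joint ranges: [-2.59, 2.59], [-0.33, 1.99], [-1.39, 1.29], [0.1, 2.45], [-1.04, 4.18], [0.21, 1.99], [-2.66, 2.66]. Speed limits (rad/s): [2.57, 2.57, 3.14, 3.14, 3.14, 3.14, 3.14].

## Interface

Orientations are given as a rotation vector (axis times angle).
In Python, from cell import arm gives the robot as it stands.
- The arm moves only by the tool send_rows, never from a script. Its argument "rows" is a list of rows, each a list of 7 numbers: the shift along the world's x, y, z in mm, then the turn, a rotation vector about the world's x, y, z in degrees, then the opening, from 0 (shut) to 1 (fully open). In form: [[tx, ty, tz, rx, ry, rz, jaw], ...]. A call has 1 to 5 rows; each row is the pose to reach, as a shift and turn from the pose commanded when the call began; what a row does not reach only later rows make up. A row lasts 1/8 s, in which the tool goes at most 62.5 mm and 10.7 degrees, less where a joint would pass 70% of its speed; a pose out of reach is approached as far as the arm can. A call with a gripper value outside its range is refused whole. The fingers move at their own pace and stop on an object; "squeeze" is the grip in N (left out, the last holds). Time passes only in rows, so rows that repeat a pose let the fingers close. It gives the time, the measured TCP pose, the force and the opening at its end, in the units of the state.
- arm.read_state(): the state, without advancing time (a new reading comes with each control period).
- arm.camera(name): name is "side" or "top"; returns the picture (420x560x3 uint8, red, green, blue); there is no depth.
- arm.camera_info(name): a dict with "vfov" (degrees; the focal length in pixels is half the picture's height over the tangent of half this angle, whatever the lens; pixels are square), "cx", "cy" (the principal point, pixels), "position" and "orientation" of the camera in the world. Camera axes: x right, y down, z forward; pixel columns grow to the right and rows downward; lengths in m; the calibration is good to about 2 mm. A picture is of the moment at which its call begins. camera_info takes no time and is no camera call.
- arm.sign_off(): hands the job in, once; it reports no verdict.
The state is a dict: "time": time; "qpos": joint angles; "joint_vel": joint speeds; "joint_torque": joint torques, N m; "tcp_pos": TCP position; "tool_rot": TCP orientation; "contact_force": force on the tool from outside, world axes, zero at the start; "moment": the same for the moment, N m; "grip_width": finger opening in m.
Only numpy, scipy, OpenCV 4.12 (cv2) and the standard library are available. Lean on these libraries where they do the work, as an engineer would, in place of code of your own. Each camera call takes 0.05 s, during which the arm holds its last target. There are 200 camera calls.

## Working session

There is one attempt and no reset: what is moved stays moved. The work goes in short steps, Python scripts to look and compute and a tool call to move; the robot and the scene stay as the last step left them, time stands still between calls to the robot, and variables do not carry over. Pictures are saved under pics/ and viewed, about 8 in all and at most 12, crops included, and the job is handed in when it is done.

Besides the shell and the picture viewer there is one more tool, called after "Request:" as name([rows], argument=value, ...), one row to a line, values as JSON. send_rows: Moves the arm, as the interface text tells. Its arguments: {"type":"object","properties":{"rows":{"type":"array"},"squeeze":{"type":"number"}},"required":["rows"]}

```bash
mkdir -p pics; ls
python3 - <<'E'
from cell import arm
import cv2
for n in("top","side"):
    cv2.imwrite(f"pics/{n}0.png",arm.camera(n)[:,:,::-1]); print(n,arm.camera_info(n))
print(arm.read_state(), arm.grip_depth)
E
```

```text
pics
top {'vfov': 51.47167203197067, 'cx': 273.8761540615944, 'cy': 214.49886471853713, 'position': array([0.36143271, 0.00310987, 1.32453989]), 'orientation': array([-2.17956468,  2.13402799, -0.12602183])}
side {'vfov': 44.62675311813043, 'cx': 289.8536462373088, 'cy': 211.8228307836484, 'position': array([-0.1480272 , -0.8736674 ,  1.14761921]), 'orientation': array([-2.24739205,  0.73920851, -0.3037982 ])}
{'time': 0.1, 'qpos': array([-1.241899  ,  0.46935705, -0.04861956,  1.53357044,  0.02411047,
        1.14100576, -0.08233161]), 'joint_vel': array([-0.00028362, -0.00101958, -0.00051221, -0.00265371,  0.00047328,
        0.00157733,  0.00042939]), 'joint_torque': array([ 1.86089186e-03, -5.11511528e+01, -4.61195328e-02, -2.38389301e+01,
        1.09011898e-02,  4.43545694e-03, -7.58677345e-06]), 'tcp_pos': array([0.23618499, 0.63176961, 0.23037067]), 'tool_rot': array([-5.58951789e-01, -3.09120993e+00,  2.72692928e-03]), 'contact_force': array([ 0.0436012 , -0.26567618, -0.47103774]), 'moment': array([ 0.031486  ,  0.04258251, -0.03568569]), 'grip_width': 0.08552044516487887} 0.0187
```

View pics/top0.png

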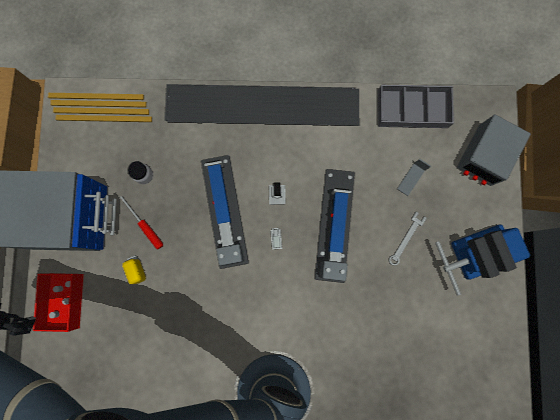

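View pics/side0.png

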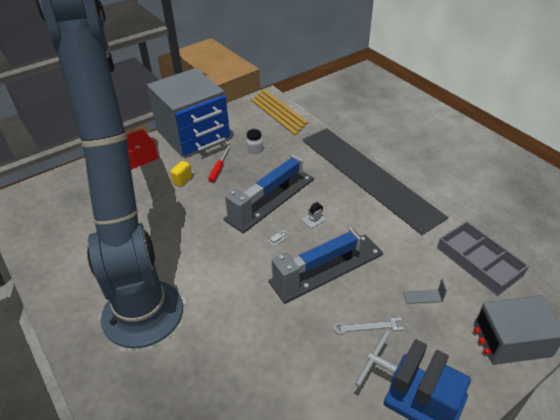

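The top view shows two bars at about (223,212) and (335,226), both pointing away from the robot. The caster and latch are between them. I'll enlarge both bars.

Run:
```python
import cv2,numpy as np
t=cv2.imread("pics/top0.png")
a=cv2.resize(t[150:290,190:290],None,fx=4,fy=4,interpolation=cv2.INTER_CUBIC)
b=cv2.resize(t[150:290,290:390],None,fx=4,fy=4,interpolation=cv2.INTER_CUBIC)
cv2.imwrite("pics/c.png",np.hstack([a,b]))
```

```text
(no output)
```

View pics/c.png

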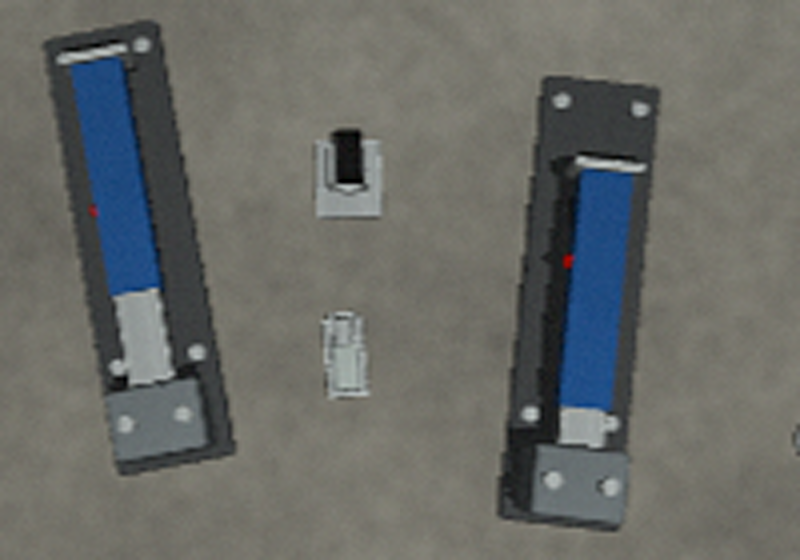

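Left bar: the sleeve's inner end sits far from its clamp, so it is bar_b (longer). Right bar: shorter, so it is bar_a, with its pin at crop (567,261) pointing towards world +y. Next I need the side view of bar_a for a two-camera fit.

Run:
```python
import cv2
t=cv2.imread("pics/side0.png")
cv2.imwrite("pics/d.png",cv2.resize(t[220:310,260:395],None,fx=5.9,fy=5.9,interpolation=cv2.INTER_CUBIC))
```

```text
(no output)
```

View pics/d.png

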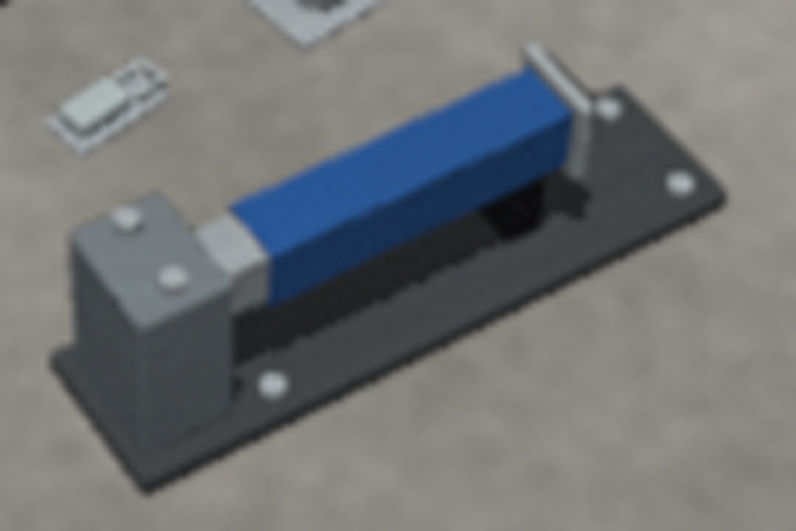

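```bash
cat > fit.py <<'E'
from cell import arm
import numpy as np
from scipy.optimize import least_squares
from scipy.spatial.transform import Rotation as R
def proj(n,P):
    i=arm.camera_info(n); f=210/np.tan(np.radians(i["vfov"])/2)
    c=(P-i["position"])@R.from_rotvec(i["orientation"]).as_matrix()
    return c[:,:2]/c[:,2:]*f+[i["cx"],i["cy"]]
top=[(543,77,170,45,12),(660,88,170,-45,12),(617,530,-170,-45,12),(498,517,-170,45,12),(560,408,-85,18,93),(535,446,-113,33,108),(629,454,-113,-33,108),(532,515,-163,33,108),(625,524,-163,-33,108),(563,261,20,24,75),(583,168,77,18,93),(634,170,77,-18,93)]
side=[(72,235,-163,33,108),(152,192,-113,33,108),(235,287,-113,-33,108),(140,328,-163,-33,108),(233,210,-85,18,93),(270,262,-85,-18,93),(268,303,-85,-18,57),(725,196,170,-45,12),(148,482,-170,-45,12),(55,360,-170,45,12),(530,72,77,18,93),(572,118,77,-18,93)]
T,S=np.array(top,float),np.array(side,float)
D={"top":(((T[:,:2]+.5)/4-.5)+[190,150],T[:,2:]/1e3),"side":(((S[:,:2]+.5)/5.9-.5)+[260,220],S[:,2:]/1e3)}
D["top"][0][:,0]+=0 # set below
D["top"][0][:,0]=290+(T[:,0]-400+.5)/4-.5
def res(p,ns):
    M=R.from_euler("z",p[2]).as_matrix()
    return np.concatenate([(proj(n,D[n][1]@M.T+[p[0],p[1],0])-D[n][0]).ravel() for n in ns])
for ns in(["top"],["side"],["top","side"]):
    s=least_squares(res,[.65,-.15,0],args=(ns,),loss="soft_l1"); p=s.x
    print(ns,p.round(4),np.degrees(p[2]).round(2)); print(res(p,ns).reshape(-1,2).round(1).tolist())
    c,d=np.cos(p[2]),np.sin(p[2]); print("grasp xy",p[0]+.02*c,p[1]+.02*d)
tr=R.from_rotvec(arm.read_state()["tool_rot"]).as_matrix();print(tr)
E
python3 fit.py
```

```text
['top'] [ 0.4943 -0.1745 -0.0925] -5.3
[[0.2, -0.7], [0.2, -0.2], [0.5, 0.6], [0.2, 0.4], [-0.2, -0.8], [0.4, -1.1], [0.6, -0.4], [-0.7, -0.2], [-0.1, 0.2], [-0.2, -0.3], [-0.3, 2.8], [-0.6, 3.7]]
grasp xy 0.5142544272407252 -0.17637162013135668
['side'] [ 0.4893 -0.176  -0.09  ] -5.16
[[-0.8, -0.4], [1.8, -0.5], [0.7, -0.3], [0.3, 0.6], [-0.2, -0.4], [0.6, -0.5], [0.8, 1.1], [1.5, -0.4], [-0.5, 1.0], [-1.2, -1.0], [-1.9, 0.4], [-1.5, 0.6]]
grasp xy 0.5091960431623386 -0.17779074094459488
['top', 'side'] [ 0.4922 -0.175  -0.0932] -5.34
[[0.4, -0.0], [0.4, 0.5], [0.6, 1.3], [0.3, 1.1], [-0.0, -0.1], [0.5, -0.3], [0.7, 0.4], [-0.5, 0.5], [0.0, 1.0], [-0.0, 0.4], [-0.2, 3.5], [-0.4, 4.5], [-0.2, -1.3], [2.4, -1.3], [1.3, -1.1], [0.9, -0.3], [0.4, -1.2], [1.2, -1.3], [1.3, 0.3], [2.0, -0.9], [0.0, 0.1], [-0.5, -1.9], [-1.3, -0.3], [-0.9, -0.0]]
grasp xy 0.512159800032243 -0.17685127100960737
[[-9.36678794e-01  3.50189272e-01 -5.58114760e-04]
 [ 3.50189712e-01  9.36677318e-01 -1.66339241e-03]
 [-5.97287403e-05 -1.75351044e-03 -9.99998461e-01]]
```

Request:
send_rows([
  [39,-43,0,0,0,3,1],
  [78,-86,0,0,0,6,1],
  [117,-129,0,0,0,9,1],
  [156,-172,0,0,0,12,1],
  [195,-215,0,0,0,15.2,1],
])

```text
time: 0.72
tcp_pos: [0.4323, 0.4156, 0.231]
tool_rot: [-0.142, -3.138, 0.001]
contact_force: [0.3, -0.1, 0.1]
grip_width: 0.0856
```

```bash
sed -i 's/168,77,18/168,85,18/;s/170,77,-18/170,85,-18/;s/72,77,18/72,85,18/;s/118,77,-18/118,85,-18/' fit.py; python3 fit.py
```

```text
['top'] [ 0.494  -0.1744 -0.0918] -5.26
[[0.2, -0.6], [0.1, -0.1], [0.5, 0.7], [0.1, 0.5], [-0.2, -0.7], [0.4, -0.9], [0.5, -0.2], [-0.7, -0.1], [-0.1, 0.4], [-0.2, -0.1], [-0.1, 0.2], [-0.4, 1.1]]
grasp xy 0.5138876358794833 -0.17621219498852764
['side'] [ 0.488  -0.1757 -0.087 ] -4.98
[[-1.2, -0.1], [1.4, -0.2], [0.3, -0.1], [-0.0, 0.9], [-0.6, -0.2], [0.3, -0.3], [0.4, 1.3], [1.0, -0.4], [-0.8, 1.3], [-1.5, -0.7], [-0.1, -0.6], [0.4, -0.4]]
grasp xy 0.5079649151313006 -0.1774457937286165
['top', 'side'] [ 0.4915 -0.1746 -0.0908] -5.2
[[0.2, 0.2], [0.1, 0.7], [0.6, 1.5], [0.3, 1.4], [-0.1, 0.2], [0.5, -0.0], [0.7, 0.7], [-0.6, 0.8], [0.0, 1.3], [-0.2, 0.7], [-0.1, 1.1], [-0.3, 1.9], [-0.5, -1.1], [2.1, -1.2], [1.0, -1.0], [0.7, -0.2], [0.1, -1.1], [1.0, -1.2], [1.1, 0.4], [1.7, -1.0], [-0.2, 0.2], [-0.8, -1.8], [0.7, -1.3], [1.1, -1.1]]
grasp xy 0.5114022720323456 -0.1763973644252092
[[-9.95896188e-01  9.05023193e-02 -3.36949771e-04]
 [ 9.05024305e-02  9.95896180e-01 -3.30969975e-04]
 [ 3.05613439e-04 -3.60106510e-04 -9.99999888e-01]]
```

Request:
send_rows([
  [8,-59,0,0,0,0,1],
  [16,-118,0,0,0,0,1],
  [24,-177,0,0,0,0,1],
  [32,-236,0,0,0,0,1],
  [40,-296,0,0,0,0,1],
])

```text
time: 1.35
tcp_pos: [0.4711, 0.1193, 0.2312]
tool_rot: [-0.145, -3.138, -0.0]
contact_force: [0.3, -0.3, 0.2]
grip_width: 0.0856
```

Request:
send_rows([
  [8,-59,0,0,0,0,1],
  [16,-118,0,0,0,0,1],
  [24,-177,0,0,0,0,1],
  [32,-236,0,0,0,0,1],
  [40,-296,0,0,0,0,1],
])

```text
time: 1.98
tcp_pos: [0.5112, -0.1763, 0.2312]
tool_rot: [-0.144, -3.138, -0.001]
contact_force: [2.0, 1.2, 0.3]
grip_width: 0.0851
```

Request:
send_rows([
  [0,0,-50,0,0,0,1],
  [0,0,-90,0,0,0,1],
  [0,0,-110,0,0,0,1],
  [0,0,-110,0,0,0,1],
])

```text
time: 2.48
tcp_pos: [0.5099, -0.1743, 0.1196]
tool_rot: [-0.145, -3.134, -0.001]
contact_force: [-0.3, 0.0, 1.1]
grip_width: 0.0852
```

Run:
```python
from cell import arm
import cv2,numpy as np
t=arm.camera("top")[170:290,280:400,::-1]; s=arm.camera("side")[170:290,270:420,::-1]
r=lambda x,f:cv2.resize(x,None,fx=f,fy=f,interpolation=cv2.INTER_CUBIC)
cv2.imwrite("pics/e.png",np.hstack([r(t,2.9),r(s,2.9)]))
print(arm.read_state())
```

```text
{'time': 2.575, 'qpos': array([ 0.01373823,  0.38495795,  0.29923378,  1.97812015, -0.15504595,
        0.79949742,  1.87895924]), 'joint_vel': array([-0.00287679, -0.01647688,  0.00607496, -0.01391114, -0.00113534,
       -0.00099116, -0.00013105]), 'joint_torque': array([ 6.65474610e-03, -3.86797142e+01,  2.96155438e+00, -1.79845619e+01,
        6.49669397e-03,  3.13507207e-02,  4.42000046e-04]), 'tcp_pos': array([ 0.51172603, -0.17487504,  0.1218487 ]), 'tool_rot': array([ 1.45251657e-01,  3.13763647e+00, -1.94008770e-04]), 'contact_force': array([0.14583362, 0.69981072, 0.5733141 ]), 'moment': array([-0.02221784, -0.00038078, -0.02061748]), 'grip_width': 0.08541588738569138}
```

View pics/e.png

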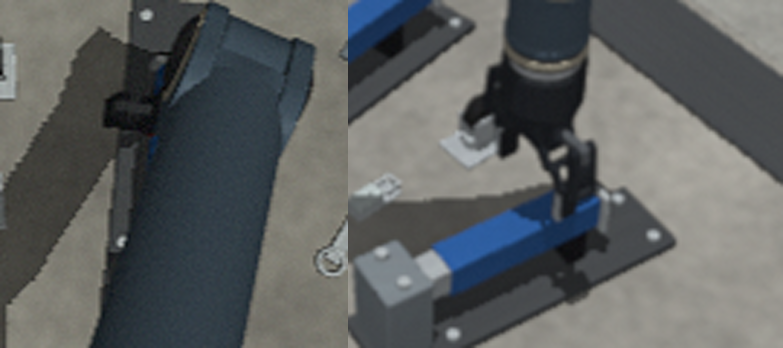

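The picture shows the fingers straddling the sleeve near the pin with the jaws across the bar, and nothing is touching. Now going down to pin height.

Request:
send_rows([
  [0,0,-30,0,0,0,1],
  [0,0,-55,0,0,0,1],
  [0,0,-67,0,0,0,1],
  [0,0,-68,0,0,0,1],
  [0,0,-68,0,0,0,1],
])

```text
time: 3.2
tcp_pos: [0.5122, -0.175, 0.0544]
tool_rot: [0.145, 3.136, -0.001]
contact_force: [-0.4, 0.0, -0.2]
grip_width: 0.0854
```

Request:
send_rows([
  [0,0,0,0,0,0,0.65],
  [0,0,0,0,0,0,0.65],
  [0,0,0,0,0,0,0.6],
  [0,0,0,0,0,0,0.6],
], squeeze=25)

```text
time: 3.7
tcp_pos: [0.5114, -0.1747, 0.0534]
tool_rot: [0.145, 3.138, 0.0]
contact_force: [0.4, -0.3, 0.4]
grip_width: 0.0513
```

Run:
```python
from cell import arm
import cv2,numpy as np
s=arm.camera("side")[190:290,290:390,::-1]
cv2.imwrite("pics/f.png",cv2.resize(s,None,fx=5,fy=5,interpolation=cv2.INTER_CUBIC))
s=arm.read_state()
print(s['tcp_pos'],s['contact_force'],s['moment'],s['grip_width'])
```

```text
[ 0.51134574 -0.17473639  0.05335819] [-0.04870787 -0.16185168  0.60474061] [-0.02658231  0.032697    0.02783971] 0.05113047426364949
```

View pics/f.png

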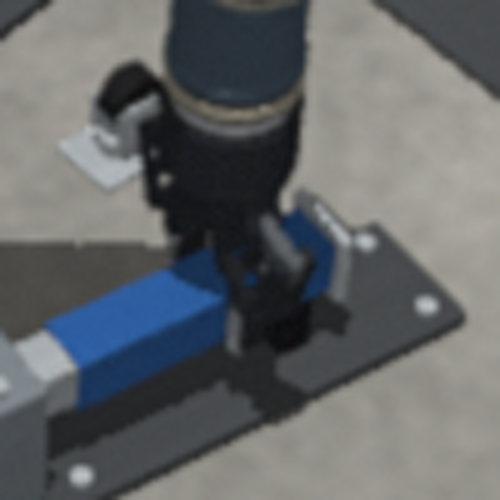

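The plain-side finger tip is beside the sleeve at about (235,335) in the crop, with no contact. Next I'll centre the jaws and close them in steps.

Request:
send_rows([
  [0,-1,0,0,0,0,0.56],
  [0,-1.3,0,0,0,0,0.52],
  [0,-1.3,0,0,0,0,0.52],
])

```text
time: 4.12
tcp_pos: [0.5114, -0.1757, 0.0533]
tool_rot: [-0.145, -3.138, -0.001]
contact_force: [1.1, 1.4, 0.8]
grip_width: 0.0441
```

Request:
send_rows([
  [0,0,0,0,0,0,0.48],
  [0,0,0,0,0,0,0.48],
])

```text
time: 4.38
tcp_pos: [0.5114, -0.1754, 0.0534]
tool_rot: [-0.144, -3.138, -0.001]
contact_force: [0.3, 2.0, 2.0]
grip_width: 0.0405
```

Request:
send_rows([
  [0,0,0,0,0,0,0.44],
  [0,0,0,0,0,0,0.44],
])

```text
time: 4.62
tcp_pos: [0.5114, -0.1764, 0.0536]
tool_rot: [0.146, 3.138, -0.0]
contact_force: [-0.9, 1.9, 4.3]
grip_width: 0.0373
```

Request:
send_rows([
  [0,0,0,0,0,0,0.41],
  [0,0,0,0,0,0,0.3],
  [0,0,0,0,0,0,0.3],
  [0,0,0,0,0,0,0.3],
], squeeze=40)

```text
time: 5.12
tcp_pos: [0.5114, -0.1773, 0.0538]
tool_rot: [0.146, 3.138, -0.002]
contact_force: [-1.2, -0.5, 6.0]
grip_width: 0.0353
```

The jaws stopped at about 36 mm, so the pin is flush. Next I'll pull gently along the bar's x.

Request:
send_rows([
  [1,-0.1,0,0,0,0,0.3],
  [2,-0.2,0,0,0,0,0.3],
  [2,-0.2,0,0,0,0,0.3],
])

```text
time: 5.5
tcp_pos: [0.5123, -0.1773, 0.0538]
tool_rot: [-0.146, -3.137, 0.001]
contact_force: [-3.7, -0.7, 8.5]
grip_width: 0.0358
```

Request:
send_rows([
  [1,-0.1,0,0,0,0,0.3],
  [2,-0.2,0,0,0,0,0.3],
  [2,-0.2,0,0,0,0,0.3],
])

```text
time: 5.88
tcp_pos: [0.5143, -0.1775, 0.0538]
tool_rot: [-0.146, -3.137, 0.001]
contact_force: [-3.8, 0.1, 8.7]
grip_width: 0.0357
```

Request:
send_rows([
  [1,-0.1,0,0,0,0,0.3],
  [2,-0.2,0,0,0,0,0.3],
  [3,-0.3,0,0,0,0,0.3],
])

```text
time: 6.25
tcp_pos: [0.5155, -0.1776, 0.0538]
tool_rot: [-0.147, -3.133, -0.0]
contact_force: [-9.6, 1.2, 12.6]
grip_width: 0.0353
```

Request:
send_rows([
  [1,-0.1,0,0,0,0,0.3],
  [2,-0.2,0,0,0,0,0.3],
  [3,-0.3,0,0,0,0,0.3],
])

```text
time: 6.62
tcp_pos: [0.5193, -0.178, 0.0538]
tool_rot: [-0.146, -3.135, 0.0]
contact_force: [-5.5, -0.1, 9.2]
grip_width: 0.0359
```

Request:
send_rows([
  [2,-0.2,0,0,0,0,0.3],
  [4,-0.4,0,0,0,0,0.3],
  [6,-0.5,0,0,0,0,0.3],
])

```text
time: 7.0
tcp_pos: [0.5257, -0.1786, 0.0538]
tool_rot: [-0.146, -3.135, 0.001]
contact_force: [-5.3, 0.8, 9.2]
grip_width: 0.0354
```

Run:
```python
from cell import arm
import cv2,numpy as np
s=arm.camera("side")[190:290,290:390,::-1]
n=cv2.resize(s,None,fx=4,fy=4,interpolation=cv2.INTER_CUBIC); o=cv2.resize(cv2.imread("pics/f.png"),(400,400))
cv2.imwrite("pics/g.png",np.hstack([o,n]))
s=arm.read_state()
print(s['tcp_pos'],s['contact_force'],s['moment'],s['grip_width'])
```

```text
[ 0.52623297 -0.17864271  0.05378417] [-3.47939529  0.09369796  8.15788209] [-0.02954949  0.7810129   0.05914736] 0.03582006285210324
```

View pics/g.png

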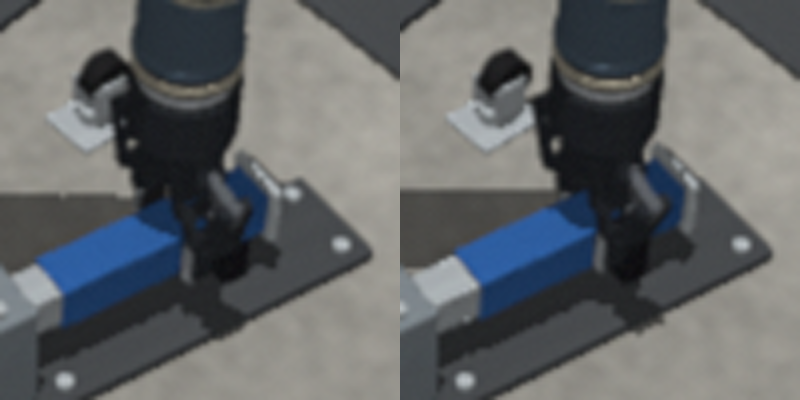

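The sleeve moved with the fingers: end plate 278→298 px, rear edge 40→57 px and finger 185→203 px, which is about 15 mm. The pin is under the wall. I'll continue to about 34 mm and then creep.

Request:
send_rows([
  [4,-0.4,0,0,0,0,0.3],
  [8,-0.7,0,0,0,0,0.3],
  [12,-1.1,0,0,0,0,0.3],
  [16,-1.5,0,0,0,0,0.3],
  [18,-1.6,0,0,0,0,0.3],
])

```text
time: 7.68
tcp_pos: [0.5441, -0.1803, 0.0538]
tool_rot: [-0.147, -3.136, 0.001]
contact_force: [-4.2, -0.6, 8.9]
grip_width: 0.0357
```

Request:
send_rows([
  [1,-0.1,0,0,0,0,0.3],
  [2,-0.2,0,0,0,0,0.3],
  [2,-0.2,0,0,0,0,0.3],
])

```text
time: 8.05
tcp_pos: [0.5472, -0.1806, 0.0538]
tool_rot: [0.146, 3.138, -0.002]
contact_force: [-1.1, -1.1, 5.8]
grip_width: 0.0357
```

Request:
send_rows([
  [0.5,0,0,0,0,0,0.3],
  [1,-0.1,0,0,0,0,0.3],
  [1.5,-0.1,0,0,0,0,0.3],
])

```text
time: 8.43
tcp_pos: [0.549, -0.1807, 0.0538]
tool_rot: [0.146, 3.137, -0.002]
contact_force: [0.7, -0.4, 5.5]
grip_width: 0.0356
```

Request:
send_rows([
  [0.5,0,0,0,0,0,0.3],
  [1,-0.1,0,0,0,0,0.3],
])

```text
time: 8.68
tcp_pos: [0.5501, -0.1809, 0.0538]
tool_rot: [0.146, 3.137, -0.002]
contact_force: [-1.0, -2.4, 6.5]
grip_width: 0.0357
```

Request:
send_rows([
  [0.5,0,0,0,0,0,0.3],
  [1,-0.1,0,0,0,0,0.3],
])

```text
time: 8.93
tcp_pos: [0.5505, -0.1809, 0.0538]
tool_rot: [-0.146, -3.138, 0.002]
contact_force: [-2.7, -1.1, 7.4]
grip_width: 0.0357
```

Request:
send_rows([
  [0.5,0,0,0,0,0,0.3],
  [1,-0.1,0,0,0,0,0.3],
])

```text
time: 9.18
tcp_pos: [0.5514, -0.181, 0.0538]
tool_rot: [-0.146, -3.138, 0.002]
contact_force: [-2.7, -1.7, 8.3]
grip_width: 0.0356
```

Request:
send_rows([
  [0.5,0,0,0,0,0,0.3],
  [1,-0.1,0,0,0,0,0.3],
])

```text
time: 9.43
tcp_pos: [0.5524, -0.1811, 0.0538]
tool_rot: [-0.146, -3.138, 0.002]
contact_force: [-3.4, -2.6, 8.6]
grip_width: 0.0354
```

Request:
send_rows([
  [0.5,0,0,0,0,0,0.3],
  [1,-0.1,0,0,0,0,0.3],
])

```text
time: 9.68
tcp_pos: [0.5526, -0.1811, 0.0538]
tool_rot: [-0.146, -3.136, 0.001]
contact_force: [-5.0, -0.6, 10.3]
grip_width: 0.0353
```

Request:
send_rows([
  [0.5,0,0,0,0,0,0.3],
  [1,-0.1,0,0,0,0,0.3],
])

```text
time: 9.93
tcp_pos: [0.5528, -0.1811, 0.0538]
tool_rot: [-0.147, -3.135, 0.001]
contact_force: [-7.5, -0.5, 11.9]
grip_width: 0.0355
```

The force is rising without travel, so the pin has stopped the sleeve. Now the push-back, in stages.

Request:
send_rows([
  [-1,0.1,0,0,0,0,0.3],
  [-2,0.2,0,0,0,0,0.3],
  [-3,0.3,0,0,0,0,0.3],
  [-4,0.4,0,0,0,0,0.3],
])

```text
time: 10.42
tcp_pos: [0.5516, -0.181, 0.0538]
tool_rot: [0.146, 3.136, -0.003]
contact_force: [1.9, -4.1, 5.4]
grip_width: 0.0353
```

Request:
send_rows([
  [-0.5,0,0,0,0,0,0.3],
  [-1,0.1,0,0,0,0,0.3],
  [-1.5,0.1,0,0,0,0,0.3],
])

```text
time: 10.8
tcp_pos: [0.5502, -0.1809, 0.0538]
tool_rot: [0.146, 3.136, -0.003]
contact_force: [3.0, -4.6, 4.5]
grip_width: 0.0356
```

Request:
send_rows([
  [-0.5,0,0,0,0,0,0.3],
  [-1,0.1,0,0,0,0,0.3],
  [-1.5,0.1,0,0,0,0,0.3],
])

```text
time: 11.18
tcp_pos: [0.55, -0.1808, 0.0539]
tool_rot: [0.146, 3.133, -0.004]
contact_force: [5.9, -4.6, 1.3]
grip_width: 0.0358
```

Request:
send_rows([
  [-0.5,0,0,0,0,0,0.3],
  [-1,0.1,0,0,0,0,0.3],
])

```text
time: 11.42
tcp_pos: [0.5498, -0.1808, 0.0538]
tool_rot: [0.145, 3.132, -0.004]
contact_force: [7.5, -6.0, -1.2]
grip_width: 0.0356
```

Request:
send_rows([
  [-0.5,0,0,0,0,0,0.3],
  [-1,0.1,0,0,0,0,0.3],
  [-1.5,0.1,0,0,0,0,0.3],
])

```text
time: 11.8
tcp_pos: [0.5496, -0.1809, 0.0539]
tool_rot: [0.146, 3.129, -0.005]
contact_force: [11.2, -6.7, -2.8]
grip_width: 0.0357
```

Request:
send_rows([
  [-0.3,0,0,0,0,0,0.3],
  [-0.5,0,0,0,0,0,0.3],
])

```text
time: 12.05
tcp_pos: [0.5496, -0.1808, 0.0539]
tool_rot: [0.145, 3.128, -0.005]
contact_force: [11.6, -5.6, -4.6]
grip_width: 0.0359
```

Request:
send_rows([
  [-0.4,0,0,0,0,0,0.3],
  [-0.4,0,0,0,0,0,0.3],
  [-0.4,0,0,0,0,0,0.3],
  [-0.4,0,0,0,0,0,0.3],
  [-0.4,0,0,0,0,0,0.3],
])

```text
time: 12.68
tcp_pos: [0.5495, -0.1808, 0.0539]
tool_rot: [0.145, 3.128, -0.006]
contact_force: [11.9, -6.3, -4.5]
grip_width: 0.0357
```

The push held at about 12.4 N along the bar for more than 0.6 s. Now unload, open the jaws and retreat.

Request:
send_rows([
  [1.5,-0.1,0,0,0,0,0.3],
  [3,-0.3,0,0,0,0,0.3],
  [4,-0.4,0,0,0,0,0.3],
  [4,-0.4,0,0,0,0,0.3],
])

```text
time: 13.18
tcp_pos: [0.5499, -0.1808, 0.0538]
tool_rot: [0.146, 3.135, -0.003]
contact_force: [2.8, -5.7, 4.1]
grip_width: 0.0356
```

Request:
send_rows([
  [0,0,0,0,0,0,0.5],
  [0,0,0,0,0,0,0.7],
  [0,0,0,0,0,0,1],
  [0,0,0,0,0,0,1],
  [0,0,0,0,0,0,1],
])

```text
time: 13.8
tcp_pos: [0.5483, -0.1795, 0.0533]
tool_rot: [-0.145, -3.138, -0.0]
contact_force: [-1.1, 0.0, 0.0]
grip_width: 0.0853
```

Request:
send_rows([
  [0,0,15,0,0,0,1],
  [0,0,50,0,0,0,1],
  [0,0,100,0,0,0,1],
  [0,0,150,0,0,0,1],
  [0,0,180,0,0,0,1],
])

```text
time: 14.42
tcp_pos: [0.5493, -0.1802, 0.2375]
tool_rot: [0.146, 3.133, -0.001]
contact_force: [0.9, 0.3, -0.7]
grip_width: 0.0856
```

Request:
send_rows([
  [0,-55,0,0,0,0,1],
  [0,-110,0,0,0,0,1],
  [0,-165,0,0,0,0,1],
  [0,-220,0,0,0,0,1],
  [0,-270,0,0,0,0,1],
])

```text
time: 15.05
tcp_pos: [0.5481, -0.4517, 0.2347]
tool_rot: [0.146, 3.137, -0.001]
contact_force: [0.3, 0.0, -0.4]
grip_width: 0.0854
```

Run:
```python
from cell import arm
import cv2,numpy as np
t=arm.camera("top")[150:290,190:390,::-1]
cv2.imwrite("pics/h.png",cv2.resize(t,None,fx=4,fy=4,interpolation=cv2.INTER_CUBIC))
cv2.imwrite("pics/h2.png",arm.camera("side")[:,:,::-1])
```

```text
(no output)
```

View pics/h.png

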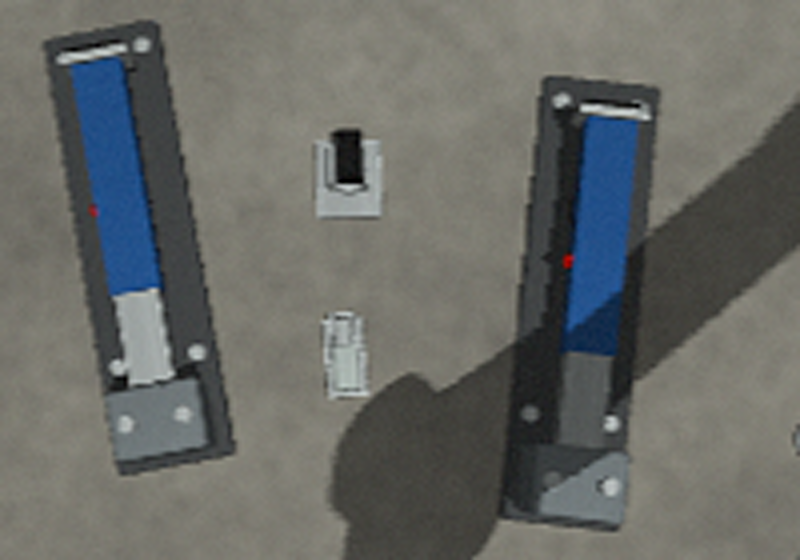

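The final picture shows bar_a's sleeve moved out: its inner end went from y=408 to 353. Its pin is visible at (567,261), as it was before. The exposed tube is about 90 px long on both bars. Bar_b, the caster and the latch are where they started.

```bash
python3 -c "
from cell import arm
print(arm.read_state()['joint_vel'].round(4)); print(arm.sign_off())"
```

```text
[-0.051  -0.0348 -0.0516  0.0538 -0.0251  0.018  -0.0299]
the job is handed in; nothing more can be done
None
```

The shorter bar (bar_a) is now set at its middle hole to match bar_b, and I handed the job in at about 15 s of the 45 s allowed; `sign_off` gives no verdict.

- **Draw:** I pinched the pin flush, with the jaws stopping at about 36 mm. The highest pull I read was 9.6 N as the sleeve rode over the pin. I then crept until the pin stopped the sleeve after about 41 mm of tool travel, and stopped pulling at about 7.5 N.
- **Lock test:** I pushed the sleeve back with about 12.4 N along the bar for just over 0.6 s. It held, so I unloaded, opened the jaws and moved clear.
- **Last checks:** In the final top view, bar_a's pin looks fully out and the exposed tube is the same length on both bars. Bar_b, the caster and the latch have not moved, and the tool read no contact force.

**Limits of the checks:**
- Forces were read only at the end of each move, so short peaks in between were not seen. The force between sleeve and pin was inferred from the wrist reading.
- The two cameras disagreed by about 6 mm on bar_a's position along its length. I used a value in between, and the wide pads covered the difference.
- During the push-back there was also a sideways force of about 6 N.
- I did not look at the final side picture or the other loose items; the arm's route kept clear of them.

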